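# Pack the mantel ornaments into the keepsake crate

### The job

Pack the mantelpiece ornaments away: lower every ceramic apple on the shelf gently onto the cork floor of the deep crate, without dropping it or pressing it down. Then set the empty tray on the crate so that all four corner lugs drop fully into the sockets, and after that stand the robin and the teapot upright in the tray, one on each side of its handle. Leave the other things on the shelf where they are.

Things in the scene. Friction and masses are not known exactly. Their poses are not given: they have to be found in the camera images.
- crate: Open plywood crate, fixed, 313 (x) x 166 (y) x 86 mm high; origin: centre of underside, z up. Inside 257 x 154 mm. Dividers, tops 46 mm above the underside, make four cells 62 (x) x 154 mm (y) centred at x = -97.5, -32.5, 32.5, 97.5, y = 0. End blocks 28 mm thick have in their tops four square sockets, 18 mm wide, 20 mm deep, at x = +-142.5, y = +-65 mm.
- liner: Cork liner, 257 x 154 x 4 mm, fixed on the crate's floor; the apples go on it. Origin: centre of its underside, 6 mm above the crate's underside; its top is 10 mm above the crate's underside.
- tray: Loose plywood tray with handle, 313 (x) x 166 mm (y), 0.45 kg. Origin: centre of its floor's underside, z up. Floor 5 mm thick; walls 5 mm thick, tops 25 mm above origin. Four round tapered lugs, 11 mm diameter, 14 mm long, hang below it at x = +-142.5, y = +-65 mm; on the shelf it stands on them. Seated on the crate its origin is 86 mm above the crate's; either way round fits.
- tray_handle (a point): Centre of the tray's handle, 62 mm above the tray's origin: a dark wooden bar along the tray's y across its middle, 16 mm thick (x), 14 mm tall (z), 166 mm long, on a post at each side wall. Grip it from above across its thickness.
- apple1: Rounded ceramic apple, red, loose, widest diameter 56 mm near its middle, 54 mm tall, about 0.1 kg, with a flat foot 42 mm across and a short thin stem. Origin: its centre, 27 mm above its foot; z to the stem. May be absent.
- apple2: Rounded ceramic apple, green, loose, widest diameter 56 mm near its middle, 54 mm tall, about 0.1 kg, with a flat foot 42 mm across and a short thin stem. Origin: its centre, 27 mm above its foot; z to the stem. May be absent.
- apple3: Rounded ceramic apple, orange, loose, widest diameter 56 mm near its middle, 54 mm tall, about 0.1 kg, with a flat foot 42 mm across and a short thin stem. Origin: its centre, 27 mm above its foot; z to the stem. May be absent.
- apple4: Rounded ceramic apple, blue, loose, widest diameter 56 mm near its middle, 54 mm tall, about 0.1 kg, with a flat foot 42 mm across and a short thin stem. Origin: its centre, 27 mm above its foot; z to the stem. May be absent.
- robin: Loose wooden robin figure, 69 mm tall, about 0.09 kg, round body 46 mm in diameter between 20 and 34 mm up, on a round base 50 mm across. Origin: centre of its underside; z up, beak to -x; beak, wings and tail are only thin and do not obstruct a grasp.
- teapot: Loose yellow ceramic teapot-shaped ornament, 60 mm tall, about 0.15 kg, round body 58 mm in diameter at 22 mm up (54 at 36 mm up), foot 44 mm across; spout to its -x and handle to its +x, each reaching about 48 mm from the axis. Origin: centre of its underside, z up. Grip the body across its y.
- candle: Bystander, loose: copper candle tin, 48 mm in diameter, 36 mm tall. Origin: centre of its underside.
- pebble: Bystander, loose: grey stone pebble, 46 mm in diameter, 20 mm tall. Origin: centre of its underside.
- vase: Bystander, loose: matte white porcelain vase, 100 mm in diameter, 165 mm tall. Origin: centre of its underside.
- acrylic_box: Bystander, loose: clear acrylic box with a press-button latch, 104 x 104 x 86 mm. Origin: centre of its underside.
Mind the look-alikes: they are no part of the job. Leave any purple look-alike of the apple1 alone.

How it is judged:
By the outcome, as a careful person would: the job done as asked, in the order asked, and still so for the second after the job is handed in, with the robot touching nothing.
Of apple1, apple2, apple3, apple4 only 2 to 4 are there at a start; the rules pass over those that are not, and their reading is None.
At some moment in a run one of apple1, apple2, apple3, apple4, robin, tray may be knocked a few centimetres aside while the robot is not near it.
It also fails if it takes over 210 s, if anything falls off the work surface, if the arm or the gripper's body presses on something with over 40 N, if the wrist force passes 120 N, or if a joint passes its speed limit or range.

### The arm

A 6-joint arm with a two-finger parallel gripper is mounted at the origin on the work surface. World frame = base frame: x ahead of the robot, y to its left, z up, the work surface at z = 0. Lengths are in m, angles in rad, forces in N, time in s.
With the tool pointing down it reaches from about 0.225 to 0.725 m from the base axis. Payload 3.1 kg.
Tool frame: the origin (TCP) lies at the very end of the fingers, on their centre line; the grasp point (between the pads) lies 19 mm behind it (ctrl.hold_point_z is the distance from the TCP to the grasp point, in m); z points along the fingers, y is the line along which they close (so a half turn about z gives the same grasp; the last joint's range is limited). The gripper opens to 85 mm and grips with 20 to 120 N. Pads are 22 mm wide; open, the fingers measure 114 mm over their backs; the gripper's body (76 mm by 85 mm) begins 54 mm behind the grasp point. The pads swing forward as they close: fully open they stand 13 mm farther back than shut.
Start: joints at [-1.24, 0.048, 0.099, 1.622, 0, 1.443], TCP at [0.232, -0.471, 0.231] pointing down, gripper open.
Joint ranges: [-2.91, 2.91], [-0.99, 1.94], [-1.21, 1.42], [-2.12, 2.29], [-1.49, 1.47], [-3.14, 3.14]. Speed limits (rad/s): [2.79, 2.79, 3.14, 3.14, 3.14, 3.14].

### API

Orientations are given as a unit quaternion [x, y, z, w].
In Python, from plant import ctrl gives the robot as it stands. Calls block until the motion is done:
- ctrl.move_to(position, orientation): joint-space move of the TCP to a pose.
- ctrl.move_l(position, feed=0.15, attitude=None, until_force=None): straight line of the TCP; attitude=None keeps the orientation; feed is the mean speed in m/s. With until_force (N) it stops when the force on the tool has changed by that much, and returns True; else False.
- ctrl.movej(angles): joint-space move.
- ctrl.ungrasp() and ctrl.grasp(): open the fingers fully, or close them until they stop; the grip force is fixed at half the most.
- ctrl.hold(seconds).
- ctrl.solve_ik(position, orientation): joint angles nearest the present ones, or None.
- ctrl.get_obs(): the state.
- ctrl.camera(name): name is "side" or "top"; returns (picture, depth): 420x560x3 uint8, red, green, blue; 420x560 float32, m along the optical axis (not along the pixel's ray), 0 where there is no reading.
- ctrl.camera_info(name): a dict with "fx", "fy", "cx", "cy" (pixels), "rvec" (rotation vector, rad) and "tvec" (3), from world to camera coordinates, as OpenCV has them. Camera axes: x right, y down, z forward; pixel columns grow to the right and rows downward; lengths in m; the calibration is good to about 2 mm. A picture is of the moment at which its call begins. camera_info takes no time and is no camera call.
A pose or a line that the arm cannot do raises ctrl.Unreachable and nothing moves.
- ctrl.sign_off(): hands the job in; it is judged then, once.
The state is a dict: "clock": time; "joint_positions": joint angles; "qvel": joint speeds; "effort": joint torques, N m; "tool_pos": TCP position; "tool_rot": TCP orientation; "wrist_force": force on the tool from outside, world axes, zero at the start; "torque": the same for the moment, N m; "gripper_width": opening from 0.0 (shut) to 1.0 (fully open); "grasp_force": force on a finger pad.
Only numpy, scipy, OpenCV 4.12 (cv2) and the standard library are available. Lean on these libraries where they do the work, as an engineer would, in place of code of your own. Each camera call takes 0.05 s, during which the arm holds its last target. There are 200 camera calls.

## Working session

There is one attempt and no reset: what is moved stays moved. The work goes in short steps, each a Python script; the robot and the scene stay as the last script left them, time stands still between calls to the robot, and variables do not carry over. Pictures are saved under pics/ and viewed, at most 14 in all, crops included, and the job is handed in when it is done.

```bash
ls; mkdir -p pics
python3 - <<'E'
from plant import ctrl
import cv2
print(ctrl.get_obs())
for n in("side","top"):
    p,d=ctrl.camera(n); cv2.imwrite(f"pics/{n}0.png",p[:,:,::-1]); print(n,ctrl.camera_info(n),(d>0).mean())
E
```

```text
pics
{'clock': 0.0, 'joint_positions': array([-1.23983861e+00,  4.87613532e-02,  9.75688323e-02,  1.62198575e+00,
       -1.30966756e-06,  1.44299489e+00]), 'qvel': array([ 0.00056712, -0.00083203, -0.0006928 , -0.00093524, -0.00096436,
       -0.0026549 ]), 'effort': array([ 1.44747304e-03, -3.38781452e+01,  3.20015359e+01,  2.02046405e-02,
       -7.42198699e-05, -5.98838440e-06]), 'tool_pos': array([ 0.23227517, -0.47013658,  0.2300971 ]), 'tool_rot': array([ 9.73806960e-01,  2.27373231e-01, -1.21420280e-04, -1.18476695e-03]), 'wrist_force': array([-0.07512625,  0.22969801,  0.11338207]), 'torque': array([ 0.02059068, -0.00409381,  0.0114234 ]), 'grasp_force': 0.0, 'gripper_width': 1.0007779268080423}
side {'fx': 498.2370657716296, 'fy': 498.2370657716296, 'cx': 278.98335922480277, 'cy': 213.62486576306782, 'rvec': array([ 0.79637887, -2.39540737,  1.34436826]), 'tvec': array([0.45876475, 0.2301394 , 0.75517013])} 0.9962414965986395
top {'fx': 404.43486688721407, 'fy': 404.43486688721407, 'cx': 274.61628423467295, 'cy': 209.54558788164613, 'rvec': array([ 2.14251451, -2.18070911,  0.04568573]), 'tvec': array([0.03157202, 0.55845213, 0.90752859])} 0.9959736394557823
```

View pics/top0.png

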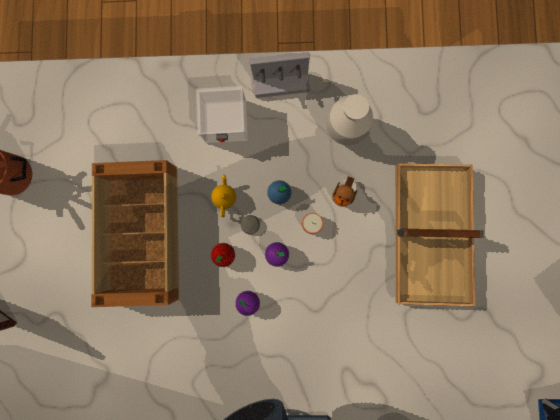

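View pics/side0.png

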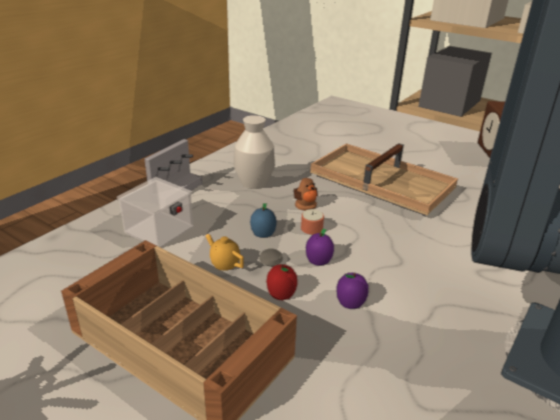

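The top view shows red (223,255) and blue (279,192) apples, two purple look-alikes (277,254) and (248,303), the teapot (224,196) and the robin (345,195). It also shows the pebble (250,225), candle (312,224), crate (135,233) and tray (437,235). The side view agrees, with red at (282,282), blue at (263,222), and no green or orange apple in sight.

```bash
cat > h.py <<'E'
from plant import ctrl
import numpy as np, cv2
from scipy.spatial.transform import Rotation as Ro
def cam(n):
    i=ctrl.camera_info(n); K=np.array([[i['fx'],0,i['cx']],[0,i['fy'],i['cy']],[0,0,1]])
    R=cv2.Rodrigues(i['rvec'])[0]; return K,R,i['tvec']
def ray(n,uv):
    K,R,t=cam(n); return -R.T@t, R.T@np.linalg.inv(K)@np.array([*uv,1.])
def onplane(n,uv,z):
    o,d=ray(n,uv); return o+d*(z-o[2])/d[2]
def cross(a,b):   # closest point of two rays given as (name, uv); returns point, gap
    (o,d),(p,e)=ray(*a),ray(*b)
    s=np.linalg.lstsq(np.c_[d,-e],p-o,rcond=None)[0]; x,y=o+d*s[0],p+e*s[1]
    return (x+y)/2,np.linalg.norm(x-y)
def cloud(n,depth):
    K,R,t=cam(n); v,u=np.indices(depth.shape)
    return (np.stack([(u-K[0,2])*depth/K[0,0],(v-K[1,2])*depth/K[1,1],depth],-1)-t)@R
def hsv(p): return cv2.cvtColor(p,cv2.COLOR_RGB2HSV)
HUE=dict(red=((174,186),120,60),blue=((98,112),110,40),yellow=((18,26),195,110),orange=((5,16),200,130),green=((40,85),110,60),purple=((128,150),100,40))
def mask(p,c):
    (a,b),s,v=HUE[c]; H=hsv(p); h=H[...,0].astype(int); h=np.where((b>180)&(h<b-180),h+180,h)
    return ((h>=a)&(h<=b)&(H[...,1]>=s)&(H[...,2]>=v)).astype(np.uint8)
def blobs(p,c,amin=25):
    m=cv2.morphologyEx(mask(p,c),cv2.MORPH_CLOSE,np.ones((5,5)))
    n,l,s,ce=cv2.connectedComponentsWithStats(m)
    r=[(tuple(s[i]),cv2.minEnclosingCircle(np.argwhere(l==i)[:,::-1].astype(np.float32))) for i in range(1,n) if s[i,4]>=amin]
    return sorted(r,key=lambda q:-q[0][4])
def shoot():
    return {n:ctrl.camera(n) for n in("top","side")}
def quat(yaw): return (Ro.from_euler('z',yaw)*Ro.from_euler('x',np.pi)).as_quat()
E
cat > look.py <<'E'
from h import *
np.set_printoptions(precision=4,suppress=True)
S=shoot()
for c in HUE:
    for n in S:
        for s,(ce,r) in blobs(S[n][0],c)[:4]: print(c,n,s,np.round(ce,1),round(r,1))
X=cloud("top",S["top"][1])
Y=cloud("side",S["side"][1])
for nm,q in(("top",X),("side",Y)):
  for c in("red","blue","yellow"):
    m=mask(S[nm][0],c)>0; b=blobs(S[nm][0],c)[0][0]; mm=np.zeros_like(m); mm[b[1]:b[1]+b[3],b[0]:b[0]+b[2]]=1; P=q[m&mm]
    print(nm,c,P.min(0),P.max(0),np.median(P,0))
def rect(lo,hi,u0,u1,v0,v1,nm):
    m=np.zeros(X.shape[:2],bool); m[v0:v1,u0:u1]=1; m&=(X[...,2]>lo)&(X[...,2]<hi)
    m=cv2.morphologyEx(m.astype(np.uint8),cv2.MORPH_OPEN,np.ones((2,2)))>0
    P=X[m]; r=cv2.minAreaRect(P[:,:2].astype(np.float32)); print(nm,r,np.median(P,0),len(P),P.min(0),P.max(0))
rect(.075,.1,80,190,140,320,"crate"); rect(.03,.05,385,490,150,320,"traywalls"); rect(.072,.1,385,490,150,320,"handle")
K=S["top"][1]; print("table z",[X[v,u] for u,v in((340,300),(250,350),(440,330))])
E
python3 look.py
```

```text
red top (np.int32(211), np.int32(243), np.int32(24), np.int32(24), np.int32(455)) [222.3 254.7] 12.1
red side (np.int32(267), np.int32(264), np.int32(30), np.int32(36), np.int32(864)) [281.  281.7] 17.8
red side (np.int32(176), np.int32(206), np.int32(6), np.int32(7), np.int32(27)) [178. 209.] 3.2
blue top (np.int32(269), np.int32(182), np.int32(21), np.int32(21), np.int32(319)) [279.1 191.9] 10.8
blue top (np.int32(539), np.int32(400), np.int32(7), np.int32(20), np.int32(91)) [542.  409.5] 10.0
blue top (np.int32(550), np.int32(400), np.int32(10), np.int32(7), np.int32(39)) [554.5 403. ] 5.4
yellow top (np.int32(212), np.int32(175), np.int32(19), np.int32(41), np.int32(354)) [222.5 195. ] 20.1
orange top (np.int32(335), np.int32(196), np.int32(11), np.int32(9), np.int32(54)) [340.  199.5] 6.1
green top (np.int32(279), np.int32(185), np.int32(8), np.int32(7), np.int32(31)) [282.4 188.2] 3.6
purple top (np.int32(236), np.int32(292), np.int32(23), np.int32(23), np.int32(432)) [247.2 302.9] 11.9
purple top (np.int32(265), np.int32(243), np.int32(24), np.int32(23), np.int32(387)) [276.4 254.1] 11.8
purple side (np.int32(337), np.int32(275), np.int32(31), np.int32(33), np.int32(789)) [352.  290.5] 17.0
purple side (np.int32(307), np.int32(234), np.int32(26), np.int32(31), np.int32(637)) [319.2 249.1] 15.2
top red [ 0.4322 -0.0133 -0.001 ] [0.4842 0.1719 0.9499] [0.46   0.137  0.0475]
top blue [ 0.5744 -0.0122  0.0341] [0.6193 0.033  0.0566] [0.5935 0.0126 0.0495]
top yellow [0.5475 0.1213 0.0169] [0.6382 0.1639 0.0618] [0.5931 0.1419 0.0455]
side red [0.0766 0.1264 0.0016] [0.4788 0.6987 0.5828] [0.449  0.1576 0.0388]Traceback (most recent call last):
  File "look.py", line 11, in <module>
    m=mask(S[nm][0],c)>0; b=blobs(S[nm][0],c)[0][0]; mm=np.zeros_like(m); mm[b[1]:b[1]+b[3],b[0]:b[0]+b[2]]=1; P=q[m&mm]
                            ~~~~~~~~~~~~~~~~~^^^
IndexError: list index out of range
```

```bash
python3 - <<'E'
import cv2,numpy as np
for n,l in(("side",[(258,225),(263,222),(268,230),(225,254),(220,258),(230,250),(310,197),(305,203),(309,187),(165,212)]),("top",[(279,192),(224,196),(345,195),(349,187),(338,199)])):
    H=cv2.cvtColor(cv2.imread(f"pics/{n}0.png"),cv2.COLOR_BGR2HSV)
    print(n,[(u,v,H[v,u].tolist()) for u,v in l])
E
sed -i 's/blue=((98,112),110,40)/blue=((98,115),110,25)/; s/yellow=((18,26),195,110)/yellow=((17,27),195,90)/; s/orange=((5,16),200,130)/orange=((3,16),200,90)/' h.py
sed -i 's/for c in("red","blue","yellow"):/for c in("red","blue","yellow"):\n    if not blobs(S[nm][0],c): continue/' look.py; python3 look.py
```

```text
side [(258, 225, [102, 93, 107]), (263, 222, [103, 92, 105]), (268, 230, [103, 91, 67]), (225, 254, [18, 175, 185]), (220, 258, [18, 174, 195]), (230, 250, [18, 176, 161]), (310, 197, [10, 191, 163]), (305, 203, [12, 152, 104]), (309, 187, [10, 185, 171]), (165, 212, [14, 37, 158])]
top [(279, 192, [102, 110, 86]), (224, 196, [20, 255, 113]), (345, 195, [13, 183, 121]), (349, 187, [13, 184, 90]), (338, 199, [13, 255, 172])]
red top (np.int32(211), np.int32(243), np.int32(24), np.int32(24), np.int32(456)) [222.3 254.7] 12.1
red side (np.int32(267), np.int32(264), np.int32(30), np.int32(36), np.int32(863)) [281.  281.7] 17.8
red side (np.int32(176), np.int32(206), np.int32(6), np.int32(7), np.int32(27)) [178. 209.] 3.2
blue top (np.int32(269), np.int32(182), np.int32(21), np.int32(22), np.int32(321)) [279.  192.2] 10.8
blue top (np.int32(539), np.int32(400), np.int32(7), np.int32(20), np.int32(92)) [542.  409.5] 10.0
blue top (np.int32(550), np.int32(400), np.int32(10), np.int32(7), np.int32(37)) [554.5 403. ] 5.4
yellow top (np.int32(212), np.int32(175), np.int32(23), np.int32(42), np
[... 1280 characters left out ...]

crate ((0.5043767690658569, 0.22326891124248505), (0.326511949300766, 0.4723813533782959), 0.9793781638145447) [0.5013 0.3359 0.0849] 2915 [ 0.338  -0.0133 -0.0038] [0.6671 0.4567 0.9499]
traywalls ((0.49968385696411133, -0.22621554136276245), (0.4244687855243683, 0.32359620928764343), 88.04203033447266) [ 0.4878 -0.3598  0.0374] 1298 [ 0.3319 -0.4432 -0.0066] [ 0.6553 -0.0133  0.9499]
handle ((0.4950549900531769, -0.23510833084583282), (0.020463597029447556, 0.4437076151371002), 0.294982373714447) [ 0.4963 -0.3376  0.0823] 613 [ 0.4837 -0.4569 -0.0026] [ 0.5054 -0.0133  0.9499]
table z [array([ 0.3489, -0.1248, -0.0008]), array([0.238 , 0.0844, 0.0001]), array([ 0.2789, -0.3494, -0.0033])]
```

```bash
sed -i 's/^HUE=.*/HUE=dict(red=((174,186),120,50),blue=((98,115),65,25),yellow=((15,27),150,80),orange=((3,15),140,70),green=((40,85),110,60),purple=((128,150),100,40))/' h.py
cat > look.py <<'E'
from h import *
np.set_printoptions(precision=4,suppress=True)
SEED=dict(red=("red",.027),blue=("blue",.027),teapot=("yellow",.022),robin=("orange",.027))
def disc(S,name,near,side=True,win=.07):
    """silhouette circle of a coloured thing near world xy `near`, in both views; ray onto plane, and crossing"""
    c,z=SEED[name]; out={}
    for n in S:
        p,d=S[n]; X=cloud(n,d); m=(mask(p,c)>0)|(mask(p,"green")>0)
        m&=(d>.05)&(np.hypot(X[...,0]-near[0],X[...,1]-near[1])<win)&(X[...,2]>.006)&(X[...,2]<.09)
        m=cv2.morphologyEx(m.astype(np.uint8),cv2.MORPH_CLOSE,np.ones((5,5)))
        k,l,s,_=cv2.connectedComponentsWithStats(m)
        if k<2: out[n]=None; continue
        m=(l==1+np.argmax(s[1:,4])).astype(np.uint8)
        dt=cv2.distanceTransform(cv2.copyMakeBorder(m,1,1,1,1,cv2.BORDER_CONSTANT),cv2.DIST_L2,5)[1:-1,1:-1]
        q=np.argwhere(dt>=dt.max()-.6).mean(0)[::-1]
        out[n]=(q,dt.max(),np.percentile(X[m>0][:,2],98),m)
    r=dict(xy=None,raw=out)
    if out.get("top"): r["xy"]=onplane("top",out["top"][0],z)[:2]; r["top_h"]=out["top"][2]; r["rpx"]=out["top"][1]
    if out.get("top") and out.get("side"): r["x3"],r["gap"]=cross(("top",out["top"][0]),("side",out["side"][0])); r["side_h"]=out["side"][2]
    return r
def rect(S,lo,hi,box,n="top"):
    X=cloud(n,S[n][1]); m=(S[n][1]>.05)&(X[...,2]>lo)&(X[...,2]<hi)&(X[...,0]>box[0])&(X[...,0]<box[1])&(X[...,1]>box[2])&(X[...,1]<box[3])
    P=X[m]; return cv2.minAreaRect(P[:,:2].astype(np.float32)),np.median(P[:,2]),len(P)
if __name__=="__main__":
    S=shoot()
    for k,near in dict(red=(.46,.137),blue=(.593,.012),teapot=(.593,.14),robin=(.58,-.13)).items():
        r=disc(S,k,near); print(k,{a:b for a,b in r.items() if a!="raw"})
    for n in S:
        print(n,"crate",rect(S,.078,.095,(.3,.7,.2,.5),n)); print(n,"tray",rect(S,.03,.046,(.3,.7,-.5,-.2),n)); print(n,"handle",rect(S,.068,.095,(.3,.7,-.5,-.2),n))
E
python3 look.py
```

```text
red {'xy': array([0.4568, 0.1422]), 'top_h': np.float64(0.05948966403564878), 'rpx': np.float32(11.587599), 'x3': array([0.4577, 0.1429, 0.0262]), 'gap': np.float64(0.0020526722493533645), 'side_h': np.float64(0.05780498709525025)}
blue {'xy': array([0.5996, 0.0116]), 'top_h': np.float64(0.06034940553431204), 'rpx': np.float32(10.984499), 'x3': array([0.6002, 0.0119, 0.025 ]), 'gap': np.float64(0.0008374406416637823), 'side_h': np.float64(0.05550869060621436)}
teapot {'xy': array([0.5917, 0.14  ]), 'top_h': np.float64(0.05843726127883191), 'rpx': np.float32(11.7876), 'x3': array([0.5922, 0.1403, 0.0223]), 'gap': np.float64(0.0014509194381500088), 'side_h': np.float64(0.05811533224797115)}
robin {'xy': array([ 0.5889, -0.134 ]), 'top_h': np.float64(0.06896073044078578), 'rpx': np.float32(9.390699), 'x3': array([ 0.5895, -0.1336,  0.0276]), 'gap': np.float64(0.00152311922410404), 'side_h': np.float64(0.06642599446552215)}
top crate (((0.5105146765708923, 0.33613160252571106), (0.3133324384689331, 0.16788028180599213), 0.9132089614868164), np.float64(0.08562044976593765), 2750)
top tray (((0.49870535731315613, -0.3345816731452942), (0.1680523008108139, 0.3139333724975586), 87.90819549560547), np.float64(0.037801426990140455), 1324)
top handle (((0.4984835982322693, -0.33352044224739075), (0.16543002426624298, 0.016159582883119583), 87.78032684326172), np.float64(0.08257211689817455), 621)
side crate (((0.5128781795501709, 0.33677560091018677), (0.31665152311325073, 0.16875217854976654), 1.1021027565002441), np.float64(0.08536874710793345), 5624)
side tray (((0.5008712410926819, -0.3336566984653473), (0.17352570593357086, 0.31526705622673035), 87.8548812866211), np.float64(0.03622218432565937), 1253)
side handle (((0.5008324384689331, -0.3330843448638916), (0.1696701943874359, 0.018728552386164665), 87.85709381103516), np.float64(0.08158445606559042), 366)
```

```bash
cat > act.py <<'E'
from look import *
CR=np.array([.5117,.3363]); CY=.0175
def cratep(x,y): c,s=np.cos(CY),np.sin(CY); return CR+[c*x-s*y,s*x+c*y]
def best(p,yaw):
    o=[(abs(j[5]),y) for y in(yaw,yaw+np.pi,yaw-np.pi) if (j:=ctrl.solve_ik(p,quat(y))) is not None]
    return quat(min(o)[1])
def st(tag):
    o=ctrl.get_obs(); print(tag,round(o["clock"],1),o["tool_pos"],"F",o["wrist_force"],"w",round(o["gripper_width"],3),"g",round(o["grasp_force"],1)); return o
def over(xy,z,yaw): p=[*xy,z]; ctrl.move_to(p,best(p,yaw))
def pick(xy,z,yaw,zs=.25):
    over(xy,zs,yaw); 
    hit=ctrl.move_l([*xy,z+.03],feed=.2) or ctrl.move_l([*xy,z],feed=.06,until_force=6)
    if hit: st("HIT"); return False
    ctrl.grasp(); st("grasped"); ctrl.move_l([*xy,z+.03],feed=.08); ctrl.move_l([*xy,zs],feed=.2); o=st("lifted"); return o["gripper_width"]>.05
def place(xy,z,yaw,zs=.25,f=2.):
    """z: expected TCP height at touch"""
    over(xy,zs,yaw); ctrl.move_l([*xy,z+.03],feed=.15); ctrl.move_l([*xy,z+.005],feed=.04); ctrl.hold(.2)
    t=ctrl.move_l([*xy,z-.004],feed=.008,until_force=f); st(f"touch {t}")
    ctrl.ungrasp(); ctrl.move_l([*xy,z+.05],feed=.08); ctrl.move_l([*xy,zs],feed=.25); st("away")
E
python3 - <<'E'
from act import *
S=shoot(); r=disc(S,"red",(.457,.142)); xy=r["x3"][:2]; print(xy,r["gap"])
if pick(xy,.010,CY): place(cratep(-32.5e-3,0),.020,CY)
S=shoot(); cv2.imwrite("pics/top1.png",S["top"][0][:,:,::-1])
for k,n in dict(blue=(.593,.012),teapot=(.593,.14),robin=(.58,-.13)).items():
    r=disc(S,k,n); print(k,r.get("x3"),r["xy"],r.get("gap"))
print(ctrl.get_obs()["clock"])
E
```

```text
[0.4581 0.1431] 0.001206267003747818
grasped 5.1 [0.4592 0.1432 0.0111] F [-0.2402 -0.1225  4.1659] w 0.622 g 63.3
lifted 6.8 [0.4574 0.143  0.2485] F [-0.722  -0.3236 -2.1217] w 0.618 g 63.0
touch True 10.7 [0.4792 0.3357 0.0212] F [-1.2224  0.2444  4.9445] w 0.617 g 63.5
away 12.8 [0.4787 0.3355 0.2482] F [ 0.1869  0.4833 -0.4527] w 1.0 g 0.0
blue [0.5998 0.0113 0.0241] [0.5989 0.0108] 0.0014026443961114206
teapot [0.5921 0.1402 0.023 ] [0.5917 0.14  ] 0.0012250516029455882
robin [ 0.5904 -0.1343  0.0277] [ 0.5898 -0.1347] 0.001520702186240892
12.8667
```

View pics/top1.png

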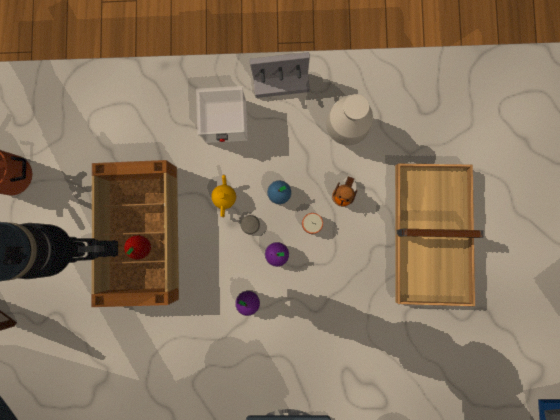

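The red apple stands upright in its cell at (137,247). Nothing else has moved, and no further apples came into view where the arm had been.

```bash
sed -i 's/feed=.008,until_force=f/feed=.005,until_force=f/; s/f=2\.)/f=1.5)/; s/z+.005\],feed=.04/z+.0035],feed=.04/' act.py
python3 - <<'E'
from act import *
S=shoot(); r=disc(S,"blue",(.6,.011)); xy=r["x3"][:2]; print(xy,r["gap"])
if pick(xy,.010,CY): place(cratep(32.5e-3,0),.020,CY)
S=shoot(); cv2.imwrite("pics/top2.png",S["top"][0][:,:,::-1])
print("tray",rect(S,.03,.046,(.3,.7,-.5,-.2)),rect(S,.068,.095,(.3,.7,-.5,-.2)))
r=disc(S,"robin",(.58,-.13)); print(r.get("x3"),r["xy"])
E
```

```text
[0.6001 0.0117] 0.0003369076027751829
grasped 16.5 [0.6013 0.0116 0.0114] F [-0.4214 -0.5897  4.0924] w 0.618 g 63.2
lifted 18.2 [0.5995 0.0118 0.2484] F [ 0.0979  0.5061 -0.7568] w 0.624 g 62.9
touch True 22.6 [0.5442 0.3369 0.0214] F [0.2134 0.1013 4.1561] w 0.616 g 63.3
away 24.7 [0.5438 0.3367 0.2482] F [-0.7033  0.2522 -0.6976] w 0.999 g 0.0
tray (((0.4985416531562805, -0.3342621922492981), (0.16727422177791595, 0.31340181827545166), 87.83124542236328), np.float64(0.037717845506091044), 1334) (((0.498424232006073, -0.3340933322906494), (0.16586220264434814, 0.01605399139225483), 87.8034439086914), np.float64(0.08256010248561273), 615)
[ 0.5895 -0.1336  0.0276] [ 0.5889 -0.134 ]
```

View pics/top2.png

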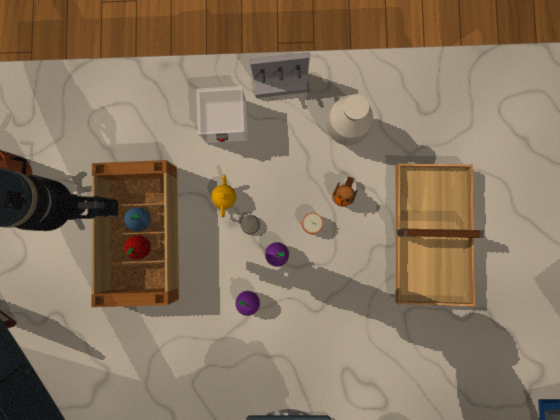

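Blue (137,219) and red (137,247) both sit upright in the inner cells, and the rest of the shelf is unchanged. The tray is next.

Run:
```python
from act import *
S=shoot(); a=[rect(S,.03,.046,(.3,.7,-.5,-.2),n)[0] for n in S]; h=[rect(S,.068,.095,(.3,.7,-.5,-.2),n)[0] for n in S]; print(a,h)
xy=np.mean([q[0] for q in a],0); ty=np.deg2rad(a[0][2]-90); print(xy,ty)
assert np.hypot(*(xy-[.4996,-.334]))<.1 and abs(ty)<.6
if pick(xy,.057,ty+np.pi/2,zs=.34):
    over(CR,.34,CY+np.pi/2); ctrl.move_l([*CR,.165],feed=.12); ctrl.hold(.4); st("hover")
    S=shoot(); cv2.imwrite("pics/side3.png",S["side"][0][:,:,::-1])
    for n in S: print(n,rect(S,.135,.152,(.3,.7,.2,.5),n),rect(S,.078,.095,(.3,.7,.2,.5),n))
```

```text
[((0.4988102912902832, -0.33485984802246094), (0.1678711324930191, 0.3143611550331116), 87.84747314453125), ((0.5011165142059326, -0.33321863412857056), (0.1736043393611908, 0.3164981007575989), 88.01800537109375)] [((0.49836769700050354, -0.3338205814361572), (0.16583211719989777, 0.015909217298030853), 87.80217742919922), ((0.5009467601776123, -0.3325777053833008), (0.17154639959335327, 0.018779801204800606), 87.19207763671875)]
[ 0.5   -0.334] -0.0375686808655298
grasped 30.0 [ 0.5001 -0.3342  0.0574] F [-0.9981 -0.8688  1.3626] w 0.178 g 59.6
lifted 32.0 [ 0.4997 -0.3338  0.3389] F [ 0.3757 -0.227  -5.3636] w 0.172 g 58.8
hover 36.4 [0.5118 0.3363 0.1652] F [-0.408  -1.1067 -4.7555] w 0.175 g 58.7
top (((0.510373055934906, 0.3389527201652527), (0.3134056627750397, 0.16779997944831848), 0.9711896181106567), np.float64(0.14546756103264616), 1687) (((0.5120511054992676, 0.2602238059043884), (0.3123079836368561, 0.016454333439469337), 0.7756834030151367), np.float64(0.08528130307040663), 603)
side (((0.5118794441223145, 0.33960482478141785), (0.31512707471847534, 0.1681641787290573), 1.000982403755188), np.float64(0.14369503335664754), 4021) (((0.5131893157958984, 0.33730486035346985), (0.31747427582740784, 0.16746382415294647), 1.3436510562896729), np.float64(0.08533359641463978), 3069)
```

View pics/side3.png

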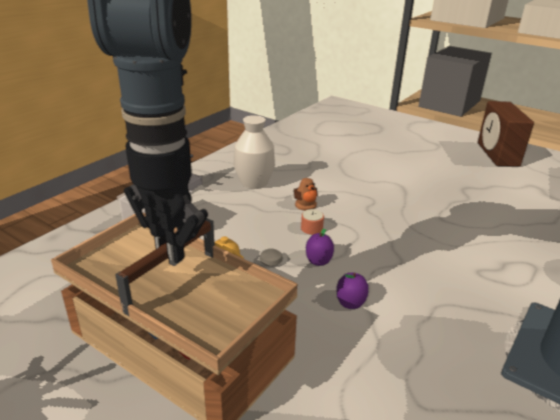

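Tray hovers level over the crate (its rim spans pixels (57,268)–(295,290)), sitting about 2.8 mm too far in +y relative to the crate. I'll correct that and lower it.

Run:
```python
from act import *
p=CR+[.0006,-.0028]
ctrl.move_l([*p,.165],feed=.03); ctrl.move_l([*p,.146],feed=.03); ctrl.hold(.2)
t=ctrl.move_l([*p,.127],feed=.01,until_force=6); o=st(f"touch {t}")
if o["tool_pos"][2]<.1325:
    ctrl.ungrasp(); ctrl.move_l([*p,.2],feed=.1); ctrl.move_l([*p,.34],feed=.25); st("away")
    S=shoot(); cv2.imwrite("pics/side4.png",S["side"][0][:,:,::-1]); cv2.imwrite("pics/top4.png",S["top"][0][:,:,::-1])
    for n in S:
        print(n,rect(S,.104,.118,(.3,.7,.2,.5),n),"handle",rect(S,.145,.165,(.3,.7,.2,.5),n))
        X=cloud(n,S[n][1]); 
        for sx in(-1,1):
            for sy in(-1,1):
                q=cratep(sx*.1415,sy*.0705); d=np.hypot(X[...,0]-q[0],X[...,1]-q[1]); m=(d<.015)&(X[...,2]>.1)&(X[...,2]<.13); print(sx,sy,np.percentile(X[m][:,2],[50,90]))
    for k,near in dict(teapot=(.593,.14),robin=(.59,-.134)).items():
        r=disc(S,k,near); print(k,{a:b for a,b in r.items() if a!="raw"})
```

```text
touch True 39.3 [0.5123 0.3335 0.1294] F [0.2118 0.1025 5.3233] w 0.172 g 60.0
away 41.6 [0.5123 0.3335 0.3386] F [ 0.0061  0.0166 -0.8379] w 1.002 g 0.0
top (((0.5107853412628174, 0.3359242081642151), (0.31355851888656616, 0.16695360839366913), 1.1486587524414062), np.float64(0.11018404799032219), 1376) handle (((0.5106770992279053, 0.33561408519744873), (0.016048146411776543, 0.16704031825065613), 1.005159854888916), np.float64(0.1548479638884331), 673)
-1 -1 [0.1107 0.1126]
-1 1 [0.1097 0.112 ]
1 -1 [0.1096 0.1124]
1 1 [0.1096 0.112 ]
side (((0.5124022960662842, 0.3363744616508484), (0.3149155378341675, 0.16867601871490479), 1.1953816413879395), np.float64(0.10990373444750927), 3069) handle (((0.5118739008903503, 0.3366016149520874), (0.018054179847240448, 0.1678718477487564), 1.100015640258789), np.float64(0.15417369593405772), 1370)
-1 -1 [0.1094 0.1114]
-1 1 [0.1097 0.1114]
1 -1 [0.1075 0.1112]
1 1 [0.1088 0.1115]
teapot {'xy': array([0.5913, 0.1404]), 'top_h': np.float64(0.058576969298853664), 'rpx': np.float32(11.984499), 'x3': array([0.5894, 0.139 , 0.023 ]), 'gap': np.float64(0.004176889500715136), 'side_h': np.float64(0.05822417226301526)}
robin {'xy': array([ 0.5889, -0.134 ]), 'top_h': np.float64(0.06836502373425007), 'rpx': np.float32(9.196899), 'x3': array([ 0.5895, -0.134 ,  0.0256]), 'gap': np.float64(0.0010484304000375857), 'side_h': np.float64(0.06671192854018203)}
```

The tray is seated with all four rim corners at about 0.111 m and its centre matching the crate. The robin is next, then the teapot.

Run:
```python
from act import *
S=shoot(); r=disc(S,"robin",(.589,-.134),win=.09); xy=r["x3"][:2]; print(xy,r["gap"])
if pick(xy,.008,CY): place(cratep(-.080,0),.099,CY,zs=.26)
S=shoot(); cv2.imwrite("pics/top5.png",S["top"][0][:,:,::-1]); cv2.imwrite("pics/side5.png",S["side"][0][:,:,::-1])
r=disc(S,"teapot",(.591,.14)); print(r["xy"],r.get("x3"),r.get("gap"))
m=r["raw"]["top"][3]; P=np.array([onplane("top",q[::-1],.03)[:2] for q in np.argwhere(m)]); w,V=np.linalg.eigh(np.cov(P.T)); print("axis deg",np.rad2deg(np.arctan2(V[1,1],V[0,1])),np.sqrt(w))
```

```text
[ 0.5895 -0.133 ] 0.0017370921250200717
grasped 45.8 [ 0.5905 -0.1334  0.0092] F [ 0.2034 -0.3725  3.0358] w 0.518 g 61.4
lifted 47.6 [ 0.5889 -0.1328  0.2484] F [-0.5726  0.5803 -1.0925] w 0.518 g 61.1
touch True 52.1 [0.4317 0.3349 0.1002] F [-0.2654  0.7158  5.6662] w 0.515 g 61.5
away 54.0 [0.4318 0.335  0.2598] F [-0.3231 -0.0024 -0.3975] w 1.002 g 0.0
[0.5917 0.14  ] [0.5898 0.1386 0.0227] 0.004269337050502853
axis deg 179.0254383197018 [0.0134 0.0195]
```

View pics/side5.png

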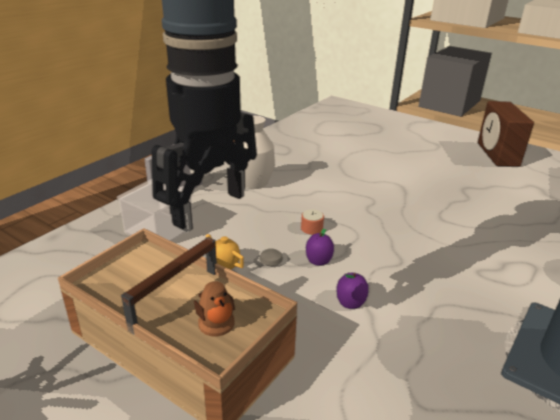

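The robin stands upright in the near half of the tray at (214,308). The teapot at (228,252) is partly hidden by the tray in this view, so I'll use its top-view position, which hasn't changed.

Run:
```python
from act import *
S=shoot(); r=disc(S,"teapot",(.591,.14)); xy=r["xy"]+[.0005,.0002]; print(xy)
if pick(xy,.005,np.deg2rad(-1)): place(cratep(.080,0),.096,CY,zs=.26)
over([.40,0],.35,0)
S=shoot(); cv2.imwrite("pics/end.png",np.vstack([S["side"][0],S["top"][0]])[:,:,::-1][::1]); 
cv2.imwrite("pics/end.png",cv2.resize(np.hstack([S["side"][0],S["top"][0]])[:,:,::-1],(800,300)))
for n in S: print(n,rect(S,.104,.118,(.3,.7,.2,.5),n),"handle",rect(S,.145,.165,(.3,.7,.2,.5),n))
st("end")
```

```text
[0.5922 0.1413]
grasped 57.4 [0.5934 0.1413 0.0065] F [-0.1849 -0.1018  5.1685] w 0.639 g 63.8
lifted 59.2 [0.5916 0.1413 0.2484] F [-0.2193 -0.2109 -1.6466] w 0.64 g 63.4
touch True 62.7 [0.5917 0.3377 0.0975] F [-0.2893  0.3432  4.6539] w 0.639 g 64.0
away 64.5 [0.5918 0.3378 0.2598] F [-0.6816  0.7241 -0.9289] w 0.999 g 0.0
top (((0.5105805397033691, 0.3359747529029846), (0.31346091628074646, 0.16796499490737915), 0.8839626312255859), np.float64(0.11021491856869826), 1513) handle (((0.5016222596168518, 0.3400520980358124), (0.13469836115837097, 0.14668363332748413), 47.08793258666992), np.float64(0.15466231283952003), 955)
side (((0.5126837491989136, 0.33672332763671875), (0.31593772768974304, 0.16833598911762238), 0.8571025133132935), np.float64(0.11005609977357915), 3421) handle (((0.5024324655532837, 0.3411021828651428), (0.1355765461921692, 0.1450420320034027), 45.826873779296875), np.float64(0.1541061750305872), 1848)
end 66.1 [0.4005 0.0005 0.3495] F [ 0.3646 -0.2958 -0.5895] w 1.005 g 0.0
```

View pics/end.png

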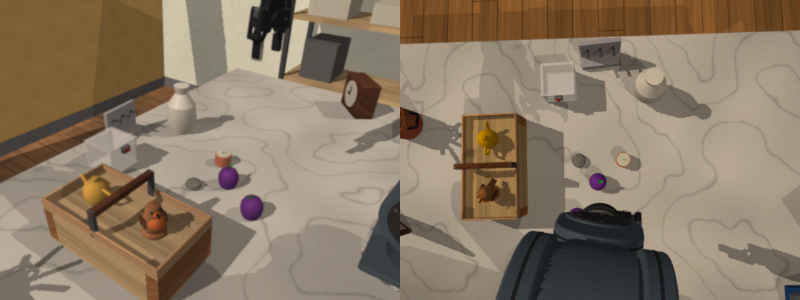

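The tray is seated, with the teapot (97,190) and robin (153,218) upright on either side of the handle. The look-alikes, candle, pebble, vase and acrylic box are where they were, so I'm handing in.

```bash
python3 -c "
from plant import ctrl
print(ctrl.sign_off())"
```

```text
the job is handed in; nothing more can be done
None
```

The job is done and handed in at about 66 s: the red and blue apples (the only two there) are in the crate, the tray is fully seated on it, the robin and teapot stand upright on either side of the handle, and everything else was left in place.

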